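Push the tea tin through the gate into its bay

TASK

Park the red tea tin in its oak bay: push it lengthwise over the worktop, in between the two dark gate posts and on until it is fully home against the back rail, wholly behind the posts. Only push it with the fingers: do not grip, lift or tip it, go easy on the bay and the tin, leave the other things where they stand, and leave the tin alone at the end.

Things in the scene. Friction and masses are not known exactly. Their poses are not given: they have to be found in the camera images.
- tea_tin: Red rectangular tea tin with a cream band, loose on the worktop, closed (its lid does not come off). 63 mm (own x) by 127 mm (own y, the long axis) by 74 mm high, plain upright sides, 0.2 to 0.42 kg. Origin: centre of its underside; z up. Either end may go first. It slides with ordinary friction and can be turned or shifted by pushing its sides.
- tin_bay: Oak bay without a floor, screwed to the worktop, open at the front. Origin: on the worktop midway between its two dark round gate posts (30 mm diameter, 45 mm high, at x = 0, y = +50 and -50 mm: the gap is 70 mm wide). Own +x points into the bay, own y from post to post, z up. Side rails 25 mm high, 12 mm thick, inner faces 82 mm apart, run from x = 0 to 164 mm.
- bay_back (a point): Foot of the inner face of the bay's back rail, at its middle, on the worktop: 152 mm from the bay's origin along its own x; axes as the bay's. The rail is 40 mm high, 12 mm thick, 106 mm wide. With the tin fully home against it, the tin's centre is 63.5 mm in front of this point and its near end about 10 mm beyond the posts.
- spice_jar: Bystander: spice jar with a dark cap, 41 mm across, 105 mm high, loose. Origin: centre of its underside.
- green_cup: Bystander: small green cup, 66 mm across, 90 mm high, loose. Origin: centre of its underside.
- lemon: Bystander: yellow lemon, 71 x 53 x 51 mm, loose. Origin: centre of its underside.
- salt_shaker: Bystander: salt shaker with a grey top, 44 mm across, 90 mm high, loose. Origin: centre of its underside.
There are look-alikes about, which are no part of the job. There is more than one size of the tea_tin; the job needs the larger.

How it is judged:
By the outcome, as a careful person would: the job done as asked, in the order asked, and still so for the second after the job is handed in, with the robot touching nothing.
It also fails if it takes over 72 s, if anything falls off the work surface, if the arm or the gripper's body presses on something with over 40 N, if the wrist force passes 120 N, or if a joint passes its speed limit or range.

ROBOT

A 7-joint arm with a two-finger parallel gripper is mounted at the origin on a cart in front of the work surface, level with it; the furniture and walls round the work are solid. World frame = base frame: x ahead of the robot, y to its left, z up, the work surface at z = 0. Lengths are in m, angles in rad, forces in N, time in s.
With the tool pointing down it reaches from about 0.425 to 1.025 m from the base axis. Payload 3.6 kg.
Tool frame: the origin (TCP) lies at the very end of the fingers, on their centre line; the grasp point (between the pads) lies 19 mm behind it; z points along the fingers, y is the line along which they close (so a half turn about z gives the same grasp; the last joint's range is limited). The gripper opens to 85 mm and grips with 20 to 120 N. Pads are 22 mm wide; open, the fingers measure 114 mm over their backs; the gripper's body (76 mm by 85 mm) begins 54 mm behind the grasp point. The pads swing forward as they close: fully open they stand 13 mm farther back than shut.
Start: joints at [1.01, 0.591, 0.048, 1.609, -0.033, 0.943, -0.034], TCP at [0.327, -0.647, 0.208] pointing down, gripper open.
Joint ranges: [-2.69, 2.69], [-0.47, 2.24], [-1.27, 1.36], [0.19, 2.51], [-1.53, 4.68], [0.08, 2.07], [-3.09, 3.09]. Speed limits (rad/s): [2.57, 2.57, 3.14, 3.14, 3.14, 3.14, 3.14].

INTERFACE

Orientations are given as a unit quaternion [w, x, y, z].
In Python, from workcell import manip gives the robot as it stands.
- The arm moves only by the tool servo_tool, never from a script. Its arguments are lists of equal length, an entry for each row: "hand": the finger opening in mm, from 0 to 85.4; "xyz": the shift along the tool's x, y, z in mm, a list of three; "roll": the turn about the tool's z in degrees. In form: {"hand": [hand, ...], "xyz": [[x, y, z], ...], "roll": [roll, ...]}. A call has 1 to 5 rows; each row is the pose to reach, as a shift and turn from the pose commanded when the call began, along the tool's axes at that moment; what a row does not reach only later rows make up. A row lasts 1/10 s, in which the tool goes at most 50 mm and 8.59 degrees, less where a joint would pass 70% of its speed; a pose out of reach is approached as far as the arm can. A call with a gripper value outside its range is refused whole. The fingers move at their own pace and stop on an object; "grip_force" is the grip in N (left out, the last holds). Time passes only in rows, so rows that repeat a pose let the fingers close. It gives the time, the measured TCP pose, the force, the opening and the grip force at its end, in the units of the state.
- manip.observe(): the state, without advancing time (a new reading comes with each control period).
- manip.camera(name): name is "scene" or "top"; returns a dict with "pixels" (400x640x3 uint8, red, green, blue), "fx", "fy", "cx", "cy" (pixels), "k1" (the pictures are not rectified: a ray, as slopes to the right and down, at radius r is drawn at 1 + k1 r^2 times it, then the intrinsics apply), "rvec" (rotation vector, rad) and "tvec" (3), from world to camera coordinates, as OpenCV has them. Camera axes: x right, y down, z forward; pixel columns grow to the right and rows downward; lengths in m; the calibration is good to about 2 mm. A picture is of the moment at which its call begins. There is no depth.
- manip.hand_in(): hands the job in; it is judged then, once.
The state is a dict: "clock": time; "joint_positions": joint angles; "qvel": joint speeds; "joint_efforts": joint torques, N m; "ee_pos": TCP position; "tcp_rot": TCP orientation; "ft_force": force on the tool from outside, world axes, zero at the start; "wrist_torque": the same for the moment, N m; "finger_gap": finger opening in m; "finger_force": force on a finger pad.
Only numpy, scipy, OpenCV 4.12 (cv2) and the standard library are available. Lean on these libraries where they do the work, as an engineer would, in place of code of your own. Each camera call takes 0.05 s, during which the arm holds its last target. There are 200 camera calls.

## Working session

There is one attempt and no reset: what is moved stays moved. The work goes in short steps, Python scripts to look and compute and a tool call to move; the robot and the scene stay as the last step left them, time stands still between calls to the robot, and variables do not carry over. Pictures are saved under pics/ and viewed, at most 10 in all, crops included, and the job is handed in when it is done.

Besides the shell and the picture viewer there is one more tool, called after "Emit:" in YAML: its name, and indented under it one key for each argument. servo_tool: Moves the arm, as the interface text tells. Its arguments: {"type":"object","properties":{"hand":{"type":"array"},"xyz":{"type":"array"},"roll":{"type":"array"},"grip_force":{"type":"number"}},"required":["hand","xyz","roll"]}

```bash
mkdir -p pics; cat > h.py <<'E'
import numpy as np, cv2
from workcell import manip
def snap(n,f):
    c=manip.camera(n); cv2.imwrite(f'pics/{f}.png',c['pixels'][:,:,::-1]); np.save(f'pics/{f}.npy',c,allow_pickle=True); return c
def load(f): return np.load(f'pics/{f}.npy',allow_pickle=True).item()
def ray(c,px,z):
    px=np.atleast_2d(np.array(px,float)); K=np.array([[c['fx'],0,c['cx']],[0,c['fy'],c['cy']],[0,0,1]])
    d=(px-[c['cx'],c['cy']])/[c['fx'],c['fy']]
    u=d.copy()
    for _ in range(20): u=d/(1+c['k1']*(u**2).sum(1,keepdims=True))
    R=cv2.Rodrigues(np.array(c['rvec'],float))[0]; t=np.array(c['tvec'],float).ravel()
    w=np.c_[u,np.ones(len(u))]@R; o=-R.T@t
    return o+w*((z-o[2])/w[:,2])[:,None]
E
python3 - <<'E'
from h import *
c=snap('top','t0');snap('scene','s0')
print({k:v for k,v in c.items() if k!='pixels'}); print(manip.observe())
E
```

```text
{'fx': 383.36281912355355, 'fy': 383.36281912355355, 'cx': 317.5226543208418, 'cy': 200.08436040536597, 'k1': -0.007725754058430791, 'rvec': array([ 2.12773573, -2.12872003,  0.18580825]), 'tvec': array([0.00300306, 0.54189073, 1.17388749])}
{'clock': 0.1, 'joint_positions': array([ 1.00950745,  0.59202508,  0.04834302,  1.60971148, -0.03330273,
        0.94270261, -0.03372019]), 'qvel': array([ 0.00023424, -0.00315891,  0.00046618, -0.00329334, -0.00046365,
       -0.00092524, -0.00025096]), 'joint_efforts': array([ 4.37336406e-03, -5.49992394e+01,  1.55369505e+00, -1.98823392e+01,
        9.81948338e-03,  3.82246828e-03, -6.28712389e-07]), 'ee_pos': array([ 0.32653514, -0.64640382,  0.20725142]), 'tcp_rot': array([-9.75069556e-04,  9.72767664e-01,  2.31780135e-01, -3.01102023e-04]), 'ft_force': array([ 0.77482813,  0.35238727, -0.26071676]), 'wrist_torque': array([ 0.00082961, -0.00903255, -0.02129573]), 'finger_force': 0.0, 'finger_gap': 0.08547394255061376}
```

View pics/t0.png

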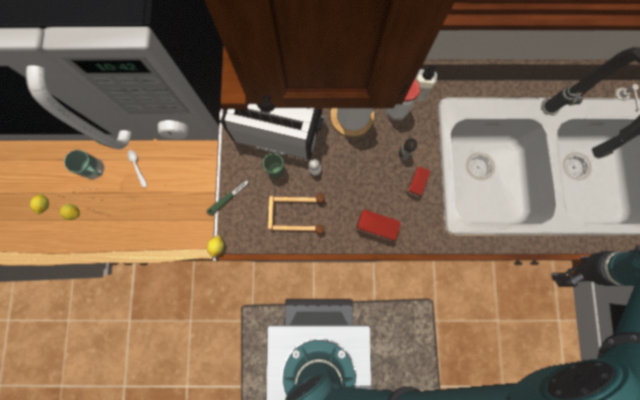

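View pics/s0.png

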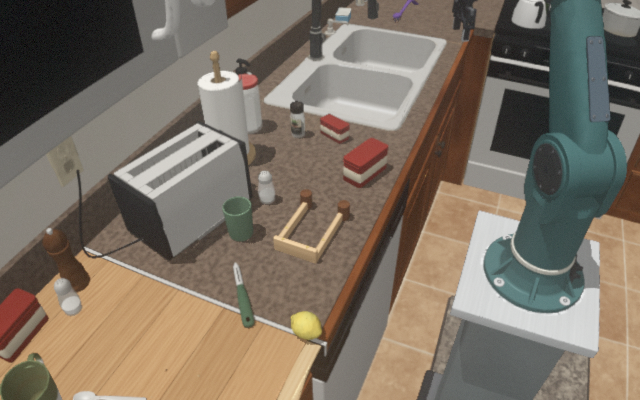

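The top view shows the large tin at about (379,226), the small one at (419,181), the posts at about (320,199) and (320,229), and the back rail at about (270,214). The lemon is at (216,246), the shaker at (314,167) and the cup at (275,163).

```bash
cat > m.py <<'E'
from h import *
def tin(c,box=(330,190,420,250)):
    x0,y0,x1,y1=box
    im=c['pixels'].astype(int); r,g,b=im[...,0],im[...,1],im[...,2]
    m=((r>110)&(g<70)&(b<70)).astype(np.uint8)*0
    m[(r>2.2*g)&(r>2.2*b)&(r>130)]=1
    k=np.zeros_like(m);k[y0:y1,x0:x1]=m[y0:y1,x0:x1]
    ct=max(cv2.findContours(k,0,2)[0],key=cv2.contourArea)[:,0]
    P=ray(c,ct,.074)[:,:2]
    rc=cv2.minAreaRect((P*1000).astype(np.float32)); bx=cv2.boxPoints(rc)
    e=[bx[1]-bx[0],bx[2]-bx[1]]; e=max(e,key=np.linalg.norm); 
    if e[1]<0:e=-e
    return rc, np.degrees(np.arctan2(-e[0],e[1])), bx   # angle of long axis from +y, ccw
E
python3 - <<'E'
from m import *
c=load('t0'); print(tin(c))
im=c['pixels'][180:250,250:400]
big=cv2.resize(im,None,fx=5,fy=5,interpolation=cv2.INTER_CUBIC); cv2.imwrite('pics/crop.png',big[:,:,::-1])
E
```

```text
(((462.1064758300781, -185.7887725830078), (122.24759674072266, 58.375892639160156), 71.20934295654297), np.float32(-18.79065), array([[ 414.78552 , -234.25302 ],
       [ 470.0501  , -253.05655 ],
       [ 509.42743 , -137.32452 ],
       [ 454.16284 , -118.520996]], dtype=float32))
```

View pics/crop.png

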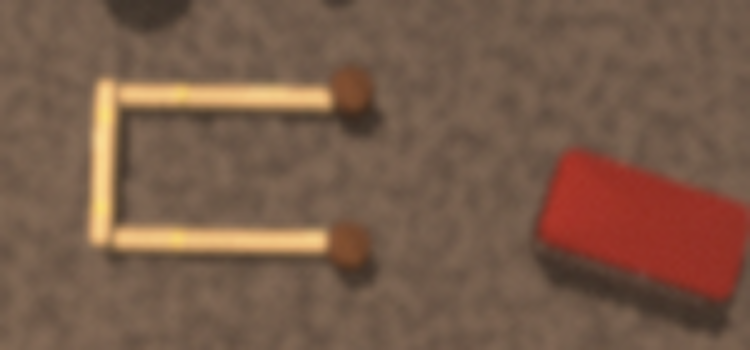

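The crop shows the post tops at (351,90) and (349,245) and the back rail's inner edge from about (118,105) to (113,228), in crop pixels. The tin is skewed about 19°.

```bash
python3 - <<'E'
from m import *
c=load('t0'); f=lambda p:np.array(p)/5+[249.6,179.6]
P=ray(c,f([[351,90],[349,245]]),.045)*1000; B=ray(c,f([[118,105],[113,228]]),.04)*1000
R=ray(c,f([[95,80],[90,245],[112,245]]),.04)*1000
O=P.mean(0);print(P,B,R,O); d=B.mean(0)-O; print(np.linalg.norm(d[:2]),np.degrees(np.arctan2(-d[0],d[1])))
# posts line normal
e=P[0]-P[1]; print(np.linalg.norm(e[:2]),np.degrees(np.arctan2(e[1],e[0])))
print(ray(c,[[216,246],[314,167],[275,163],[419,181]],.05))
E
```

```text
[[550.47384915  -4.52734532  45.        ]
 [451.07838522  -3.13597488  45.        ]] [[541.71152165 144.9706984   40.        ]
 [462.46723004 146.56302412  40.        ]] [[558.05034448 160.09800239  40.        ]
 [451.65941916 160.92019816  40.        ]
 [451.65454721 146.9767925   40.        ]] [500.77611718  -3.8316601   45.        ]
149.60428550761773 -0.5029611601294282
99.4052018748904 -0.8019928094306163
[[ 0.39627123  0.31941144  0.05      ]
 [ 0.65011536  0.01410157  0.05      ]
 [ 0.66359893  0.14042813  0.05      ]
 [ 0.60352497 -0.32299468  0.05      ]]
```

Emit:
servo_tool:
  hand: [60,60,60,60,60]
  xyz:
    - [28,-38,0]
    - [56,-76,0]
    - [85,-113,0]
    - [114,-151,0]
    - [142,-189,0]
  roll: [0,0,0,0,0]

```text
clock: 0.6
ee_pos: [0.3685, -0.4121, 0.208]
tcp_rot: [-0.0, 0.973, 0.232, -0.0]
ft_force: [1.1, 0.1, 0.9]
finger_gap: 0.0602
finger_force: 0.0
```

Emit:
servo_tool:
  hand: [60,60,60,60,60]
  xyz:
    - [28,-38,0]
    - [56,-76,0]
    - [85,-113,0]
    - [114,-151,0]
    - [142,-189,0]
  roll: [0,0,0,0,0]

```text
clock: 1.1
ee_pos: [0.4099, -0.1797, 0.2083]
tcp_rot: [0.0, 0.973, 0.232, 0.0]
ft_force: [1.5, -0.4, -0.6]
finger_gap: 0.0598
finger_force: 0.0
```

Emit:
servo_tool:
  hand: [60,60,60,60,60]
  xyz:
    - [0,0,20]
    - [0,0,40]
    - [0,0,60]
    - [0,0,80]
    - [0,0,90]
  roll: [8.5,17,25.5,34,42.5]

```text
clock: 1.6
ee_pos: [0.4089, -0.1812, 0.1168]
tcp_rot: [-0.0, 0.99, -0.139, -0.001]
ft_force: [0.1, 0.1, 0.7]
finger_gap: 0.0598
finger_force: 0.0
```

```bash
cat >> h.py <<'E'
from scipy.spatial.transform import Rotation as Ro
def to(x,y,z,yaw):
    "shift in mm (tool axes) and roll to reach a world pose (mm), yaw = world angle of tool x"
    s=manip.observe(); w=s['tcp_rot']; M=Ro.from_quat([*w[1:],w[0]]).as_matrix()
    y0=np.degrees(np.arctan2(M[1,0],M[0,0])); p=s['ee_pos']*1000
    print('t',round(s['clock'],2),'p',p.round(1),'yaw',y0.round(1),'q',s['joint_positions'].round(2),'F',s['ft_force'].round(1),'gap',s['finger_gap'].round(3))
    print('shift',(M.T@(np.array([x,y,z])-p)).round(1),'roll',round(y0-yaw,1))
E
python3 -c "
from h import *
to(411,-180,20,-18.8)"
```

```text
Traceback (most recent call last):
  File "h.py", line 19, in to
    print('t',round(s['clock'],2),'p',p.round(1),'yaw',y0.round(1),'q',s['joint_positions'].round(2),'F',s['ft_force'].round(1),'gap',s['finger_gap'].round(3))
                                                                                                                                      ^^^^^^^^^^^^^^^^^^^^^
AttributeError: 'float' object has no attribute 'round'
```

Emit:
servo_tool:
  hand: [60,60,60,60,60]
  xyz:
    - [-4,0,0]
    - [-4,0,25]
    - [-4,0,50]
    - [-4,0,75]
    - [-4,0,97]
  roll: [2.8,2.8,2.8,2.8,2.8]

```text
clock: 2.1
ee_pos: [0.4061, -0.1805, 0.0202]
tcp_rot: [-0.0, 0.987, -0.161, -0.0]
ft_force: [-0.2, 1.5, -0.6]
finger_gap: 0.0604
finger_force: 0.0
```

```bash
sed -i "s/s\['finger_gap'\].round(3)/round(s['finger_gap'],3)/" h.py
python3 -c "
from h import *
to(411,-180,20,-18.8); c=snap('scene','s1'); snap('top','t1')
cv2.imwrite('pics/s1c.png',cv2.resize(c['pixels'][60:360,230:630],None,fx=2,fy=2)[:,:,::-1])"
```

```text
t 2.1 p [ 406.1 -180.5   20.2] yaw -18.5 q [ 0.27  0.61  0.06  2.35 -0.18  0.19 -1.4 ] F [-0.2  1.5 -0.6] gap 0.06
shift [ 4.5 -2.   0.2] roll 0.3
```

View pics/s1c.png

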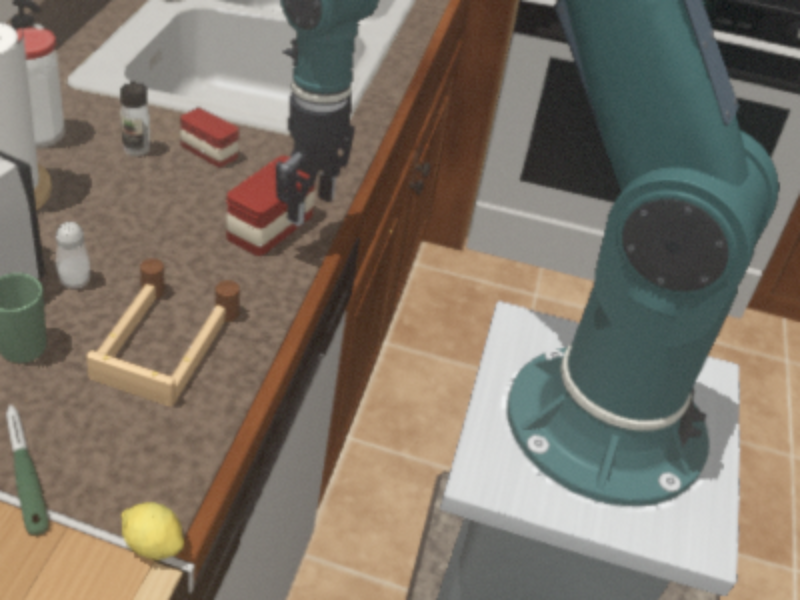

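The fingers sit low beside the big tin's near side, clear of it. Next I push and turn.

Emit:
servo_tool:
  hand: [60,60,60,60,60]
  xyz:
    - [3,0,0]
    - [6,0,0]
    - [9,0,0]
    - [11,0,0]
    - [12,0,0]
  roll: [0,0,0,0,0]

```text
clock: 2.7
ee_pos: [0.4184, -0.1846, 0.0219]
tcp_rot: [0.0, 0.987, -0.161, 0.001]
ft_force: [0.7, 0.3, 0.1]
finger_gap: 0.0599
finger_force: 0.0
```

Emit:
servo_tool:
  hand: [60,60,60,60,60]
  xyz:
    - [4,0.5,0]
    - [8.5,1.2,0]
    - [13,2,0]
    - [17,2.6,0]
    - [21.2,3.3,0]
  roll: [-1.8,-3.6,-5.4,-7.1,-8.9]

```text
clock: 3.2
ee_pos: [0.4365, -0.1945, 0.0212]
tcp_rot: [-0.0, 0.997, -0.082, -0.0]
ft_force: [-2.7, -0.5, 1.5]
finger_gap: 0.06
finger_force: 1.2
```

Emit:
servo_tool:
  hand: [60,60,60,60,60]
  xyz:
    - [5,1.6,0]
    - [10,3.2,0]
    - [14.5,4.7,0]
    - [18,5.8,0]
    - [20.5,6.6,0]
  roll: [-2.2,-4.3,-6.3,-7.9,-8.9]

```text
clock: 3.7
ee_pos: [0.4562, -0.2044, 0.0213]
tcp_rot: [0.0, 1.0, -0.005, 0.0]
ft_force: [-2.3, 0.5, 1.4]
finger_gap: 0.0602
finger_force: 1.2
```

Emit:
servo_tool:
  hand: [60,60,60,60,60]
  xyz:
    - [-8,0,0]
    - [-18,0,-25]
    - [-18,0,-75]
    - [-18,0,-125]
    - [-18,0,-150]
  roll: [0,0,0,0,0]

```text
clock: 4.2
ee_pos: [0.4398, -0.2047, 0.1751]
tcp_rot: [0.001, 1.0, -0.006, 0.004]
ft_force: [0.1, -0.2, -0.1]
finger_gap: 0.06
finger_force: 0.0
```

Emit:
servo_tool:
  hand: [30,30,30,30,30]
  xyz:
    - [0,40,0]
    - [0,80,0]
    - [20,120,0]
    - [40,140,0]
    - [50,140,0]
  roll: [-8.5,-17,-25.5,-34,-42.5]

```text
clock: 4.7
ee_pos: [0.4877, -0.3494, 0.1716]
tcp_rot: [0.002, 0.934, 0.357, 0.001]
ft_force: [-0.3, 0.1, 0.4]
finger_gap: 0.0301
finger_force: 0.0
```

```bash

python3 -c "
from m import *
c=snap('top','t2');print(tin(c,(330,180,440,250)))
to(498,-290,150,89)
im=c['pixels'][130:260,240:440]
cv2.imwrite('pics/t2c.png',cv2.resize(im,None,fx=4,fy=4,interpolation=2)[:,:,::-1])"
```

```text
(((498.15399169921875, -192.62130737304688), (121.92687225341797, 59.47769546508789), 89.96110534667969), np.float32(-0.03889224), array([[ 468.37378, -253.56454],
       [ 527.85144, -253.60492],
       [ 527.9342 , -131.67807],
       [ 468.45654, -131.6377 ]], dtype=float32))
t 4.75 p [ 489.3 -346.9  171.5] yaw 42.3 q [ 0.65  0.48 -0.15  1.93  0.1   0.73 -0.39] F [ 2.2 -0.1  0.1] gap 0.03
shift [ 44.6 -36.4  21.4] roll -46.7
```

View pics/t2c.png

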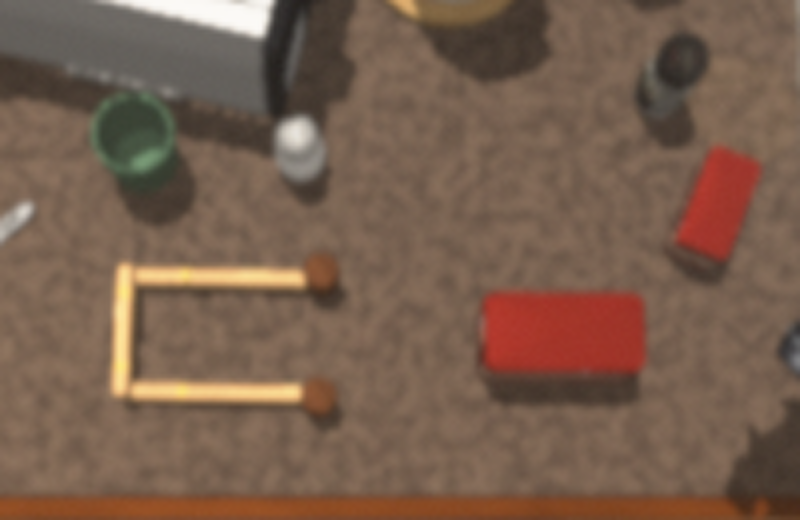

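The tin is now straight and in line: (498,-193) mm at about 0°, with the bay axis at x≈499 there. Posts at crop (321,272) and (319,398) stand free ahead of it. Next I go behind it with narrow fingers.

Emit:
servo_tool:
  hand: [25,25,25,25,25]
  xyz:
    - [17,-14,0]
    - [34,-28,0]
    - [50,-42,0]
    - [50,-42,0]
    - [50,-42,20]
  roll: [-8.5,-17,-25.5,-34,-42.5]

```text
clock: 5.25
ee_pos: [0.4975, -0.2788, 0.1534]
tcp_rot: [0.003, 0.739, 0.674, 0.001]
ft_force: [0.1, -0.7, -0.3]
finger_gap: 0.0249
finger_force: 0.0
```

Emit:
servo_tool:
  hand: [25,25,25,25,25]
  xyz:
    - [0,0,10]
    - [0,0,20]
    - [0,0,20]
    - [0,0,20]
    - [0,0,20]
  roll: [-4.5,-4.5,-4.5,-4.5,-4.5]

```text
clock: 5.75
ee_pos: [0.4957, -0.2799, 0.1318]
tcp_rot: [0.001, 0.715, 0.699, 0.0]
ft_force: [-0.3, -0.0, -0.0]
finger_gap: 0.0249
finger_force: 0.0
```

```bash

python3 -c "
from m import *
to(498,-282,20,89.3)"
```

```text
t 5.75 p [ 495.7 -279.9  131.8] yaw 88.8 q [ 0.69  0.52 -0.35  2.01  0.28  0.65  0.14] F [-0.3 -0.  -0. ] gap 0.025
shift [ -1.9   2.2 111.8] roll -0.5
```

Emit:
servo_tool:
  hand: [25,25,25,25,25]
  xyz:
    - [-2,2.3,25]
    - [-2,2.3,50]
    - [-2,2.3,75]
    - [-2,2.3,100]
    - [-2,2.3,112]
  roll: [-0.5,-0.5,-0.5,-0.5,-0.5]

```text
clock: 6.25
ee_pos: [0.497, -0.2817, 0.018]
tcp_rot: [-0.001, 0.712, 0.703, -0.0]
ft_force: [-0.3, -0.4, -0.2]
finger_gap: 0.0251
finger_force: 0.0
```

Emit:
servo_tool:
  hand: [25,25,25,25,25]
  xyz:
    - [5,0,0]
    - [10,0,0]
    - [16,0,0]
    - [23,0,0]
    - [31,0,0]
  roll: [0,0,0,0,0]

```text
clock: 6.75
ee_pos: [0.4988, -0.252, 0.0205]
tcp_rot: [0.002, 0.712, 0.702, 0.0]
ft_force: [-0.1, -3.9, 2.5]
finger_gap: 0.0249
finger_force: 2.0
```

Emit:
servo_tool:
  hand: [25,25,25,25,25]
  xyz:
    - [9,0,0]
    - [18,0,0]
    - [27,0,0]
    - [36,0,0]
    - [45,0,0]
  roll: [0,0,0,0,0]

```text
clock: 7.25
ee_pos: [0.4983, -0.2051, 0.0192]
tcp_rot: [-0.0, 0.711, 0.703, -0.0]
ft_force: [0.1, -3.2, 2.4]
finger_gap: 0.0252
finger_force: 1.7
```

Emit:
servo_tool:
  hand: [25,25,25,25,25]
  xyz:
    - [8,0,0]
    - [15,0,0]
    - [20,0,0]
    - [23,0,0]
    - [24,0,0]
  roll: [0,0,0,0,0]

```text
clock: 7.75
ee_pos: [0.4986, -0.1816, 0.0192]
tcp_rot: [-0.0, 0.711, 0.703, -0.0]
ft_force: [0.1, -4.0, 2.5]
finger_gap: 0.0253
finger_force: 1.7
```

```bash

python3 -c "
from m import *
c=snap('top','t3');print(tin(c,(310,180,400,250)))
to(498,-182,20,89.3)
im=c['pixels'][160:260,250:400]
cv2.imwrite('pics/t3c.png',cv2.resize(im,None,fx=5,fy=5,interpolation=2)[:,:,::-1])"
```

```text
(((498.21246337890625, -102.4947509765625), (114.68217468261719, 59.47998809814453), 89.96292114257812), np.float32(-0.037080057), array([[ 468.43536 , -159.81657 ],
       [ 527.91534 , -159.85507 ],
       [ 527.98956 ,  -45.172928],
       [ 468.50958 ,  -45.13443 ]], dtype=float32))
t 7.8 p [ 498.6 -181.5   19.2] yaw 89.3 q [ 0.42  0.66 -0.21  2.15  0.37  0.36 -0.11] F [-0.1 -1.5  1. ] gap 0.025
shift [-0.5 -0.6 -0.8] roll 0.0
```

View pics/t3c.png

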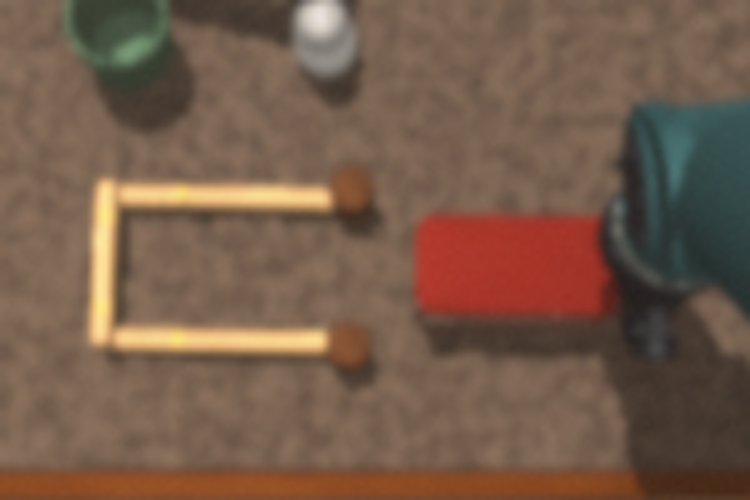

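The tin is straight in front of the gate, at crop x 415–615, y 213–318. The posts are at (351,190) and (349,345). I'll check the lateral offset with masks.

```bash

python3 -c "
from m import *
c=load('t3'); im=c['pixels'].astype(float)
def prof(cols,r0,r1,f): 
    return np.round(f(im[r0:r1,cols[0]:cols[1]]).mean(1),2)
red=lambda a:a[...,0]/a.sum(-1)
print('posts'); rr=red(im[190:240,317:323])
print(rr.mean(1).round(2))
for a,b in((190,206),(222,238)):
    w=np.clip(red(im[a:b,310:330])-.42,0,None); ys,xs=np.mgrid[a:b,310:330]; p=[(w*xs).sum()/w.sum(),(w*ys).sum()/w.sum()]; print(p,ray(c,[p],.045)*1000)
# tin: subpixel edges at half-level
for cx in (340,350,360):
    p=red(im[190:240,cx-2:cx+3]).mean(1); h=(p.max()+p[:5].mean())/2; i=np.where(p>h)[0]; a,b=i[0],i[-1]
    ya=190+a-(p[a]-h)/(p[a]-p[a-1]); yb=190+b+(p[b]-h)/(p[b]-p[b+1]); print(ray(c,[[cx,ya],[cx,yb]],.074)[:,0]*1000)
"
```

```text
posts
[0.4  0.4  0.41 0.44 0.47 0.49 0.49 0.49 0.49 0.49 0.49 0.48 0.47 0.44
 0.41 0.41 0.4  0.4  0.4  0.4  0.4  0.4  0.4  0.4  0.4  0.4  0.4  0.4
 0.4  0.4  0.4  0.4  0.41 0.41 0.43 0.47 0.49 0.49 0.5  0.49 0.49 0.49
 0.48 0.46 0.43 0.41 0.41 0.4  0.4  0.4 ]
[np.float64(319.4430633863), np.float64(198.06972083572646)] [[548.94720508  -3.38399592  45.        ]]
[np.float64(318.9717587575637), np.float64(228.8743089024512)] [[450.2120654   -1.78493113  45.        ]]
[529.34874908 467.09418667]
[529.1728264  466.40624094]
[528.85577103 466.60648844]
```

Emit:
servo_tool:
  hand: [25,25,25,25,60]
  xyz:
    - [-10,0,0]
    - [-12,0,-40]
    - [-12,0,-80]
    - [-12,0,-120]
    - [-12,-30,-120]
  roll: [0,0,0,0,0]

```text
clock: 8.3
ee_pos: [0.4769, -0.1943, 0.1443]
tcp_rot: [0.006, 0.711, 0.703, 0.005]
ft_force: [0.7, -0.2, 0.3]
finger_gap: 0.0385
finger_force: 0.0
```

Emit:
servo_tool:
  hand: [60,60,60,60,60]
  xyz:
    - [20,-28,0]
    - [40,-28,0]
    - [60,-28,0]
    - [86,-28,0]
    - [86,-28,0]
  roll: [8.5,17,25.5,34,42.5]

```text
clock: 8.8
ee_pos: [0.441, -0.1036, 0.139]
tcp_rot: [-0.001, 0.918, 0.397, -0.0]
ft_force: [0.7, -0.1, 0.8]
finger_gap: 0.0598
finger_force: 0.0
```

Emit:
servo_tool:
  hand: [60,60,60,60,60]
  xyz:
    - [0,0,0]
    - [0,0,0]
    - [0,0,0]
    - [0,0,0]
    - [0,0,0]
  roll: [8.5,17,25.5,34,42.5]

```text
clock: 9.3
ee_pos: [0.441, -0.1071, 0.1389]
tcp_rot: [-0.0, 0.999, 0.035, -0.001]
ft_force: [0.4, -0.5, -0.6]
finger_gap: 0.06
finger_force: 0.0
```

Emit:
servo_tool:
  hand: [60,60,60]
  xyz:
    - [0,0,0]
    - [0,0,0]
    - [0,0,0]
  roll: [5,5,5]

```text
clock: 9.6
ee_pos: [0.4413, -0.1071, 0.139]
tcp_rot: [-0.0, 1.0, -0.005, -0.0]
ft_force: [-0.6, 0.3, 0.2]
finger_gap: 0.0596
finger_force: 0.0
```

```bash

python3 -c "
from m import *
to(440,-107,20,-0.8)"
```

```text
t 9.6 p [ 441.3 -107.1  139. ] yaw -0.6 q [ 0.07  0.37  0.08  2.26 -0.06  0.51 -1.38] F [-0.6  0.3  0.2] gap 0.06
shift [ -1.2  -0.  119. ] roll 0.2
```

Emit:
servo_tool:
  hand: [60,60,60,60,60]
  xyz:
    - [-1,0,30]
    - [-1,0,60]
    - [-1,0,90]
    - [-1,0,112]
    - [-1,0,119]
  roll: [0.2,0.2,0.2,0.2,0.2]

```text
clock: 10.1
ee_pos: [0.4393, -0.1069, 0.0184]
tcp_rot: [-0.001, 1.0, -0.007, -0.002]
ft_force: [0.0, 0.2, -0.4]
finger_gap: 0.0601
finger_force: 0.0
```

Emit:
servo_tool:
  hand: [60,60,60,60,60]
  xyz:
    - [6,0,0]
    - [12,0,0]
    - [15.5,0,0]
    - [17.5,0,0]
    - [18.2,0,0]
  roll: [0,0,0,0,0]

```text
clock: 10.6
ee_pos: [0.4576, -0.1075, 0.0209]
tcp_rot: [-0.0, 1.0, -0.008, -0.001]
ft_force: [-2.8, 0.3, 2.6]
finger_gap: 0.0594
finger_force: 1.7
```

Emit:
servo_tool:
  hand: [60,60,60,60,60]
  xyz:
    - [-8,0,0]
    - [-18,0,-20]
    - [-18,0,-60]
    - [-18,0,-100]
    - [-18,0,-125]
  roll: [0,0,0,0,0]

```text
clock: 11.1
ee_pos: [0.4421, -0.1075, 0.1479]
tcp_rot: [0.0, 1.0, -0.008, 0.003]
ft_force: [-0.6, 0.4, -0.9]
finger_gap: 0.0602
finger_force: 0.0
```

Emit:
servo_tool:
  hand: [25,25,25,25,25]
  xyz:
    - [0,40,0]
    - [20,80,0]
    - [40,100,0]
    - [60,100,0]
    - [60,100,0]
  roll: [-8.5,-17,-25.5,-34,-42.5]

```text
clock: 11.6
ee_pos: [0.5034, -0.2094, 0.1459]
tcp_rot: [0.002, 0.934, 0.358, 0.003]
ft_force: [0.7, -0.6, -0.3]
finger_gap: 0.0251
finger_force: 0.0
```

Emit:
servo_tool:
  hand: [25,25,25,25,25]
  xyz:
    - [0,0,0]
    - [0,0,0]
    - [0,0,0]
    - [0,0,0]
    - [0,0,0]
  roll: [-8.5,-17,-25.5,-34,-42.5]

```text
clock: 12.1
ee_pos: [0.4995, -0.2082, 0.1454]
tcp_rot: [0.001, 0.741, 0.672, 0.001]
ft_force: [0.0, 0.2, 0.2]
finger_gap: 0.0249
finger_force: 0.0
```

```bash

python3 -c "
from m import *
c=snap('top','t4');print(tin(c,(310,180,400,250)))
to(500,-195,20,89.2)
im=c['pixels'].astype(float)
red=lambda a:a[...,0]/a.sum(-1)
for cx in (335,340,345,350,355,360):
    p=red(im[190:240,cx-2:cx+3]).mean(1); h=(p.max()+p[:5].mean())/2; i=np.where(p>h)[0]; a,b=i[0],i[-1]
    ya=190+a-(p[a]-h)/(p[a]-p[a-1]); yb=190+b+(p[b]-h)/(p[b]-p[b+1]); r=ray(c,[[cx,ya],[cx,yb]],.074)*1000; print(r[:,0],r[:,0].mean(),r[0,1])
"
```

```text
(((499.7618103027344, -105.92863464355469), (121.5893783569336, 56.37647247314453), 89.9627456665039), np.float32(-0.03727452), array([[ 471.53406 , -166.70499 ],
       [ 527.91046 , -166.74164 ],
       [ 527.98956 ,  -45.152283],
       [ 471.61316 ,  -45.11563 ]], dtype=float32))
t 12.15 p [ 499.4 -208.3  145.4] yaw 84.6 q [ 0.55  0.46 -0.32  2.07  0.24  0.64 -0.02] F [ 0.3  0.3 -0.2] gap 0.025
shift [ 13.3  -0.8 125.4] roll -4.6
[528.98810003 468.87554714] 498.93182358796753 -51.722146256164486
[530.16865935 467.30946166] 498.7390605038608 -67.30258205360808
[529.76216501 467.87972705] 498.82094602560574 -82.86775213729116
[530.47581876 467.7177931 ] 499.096805926196 -98.44782776902663
[529.33549272 467.64021832] 498.48785552059513 -113.9988468033016
[529.38556232 467.53635038] 498.46095635172793 -129.5681663707849
```

Emit:
servo_tool:
  hand: [25,25,25,25,25]
  xyz:
    - [8,0,25]
    - [10,-0.8,55]
    - [10,-0.8,85]
    - [10,-0.8,115]
    - [10,-0.8,125]
  roll: [-4.6,-4.6,-4.6,-4.6,-4.6]

```text
clock: 12.65
ee_pos: [0.4979, -0.1976, 0.018]
tcp_rot: [-0.002, 0.716, 0.698, -0.001]
ft_force: [0.3, -0.6, 0.7]
finger_gap: 0.0251
finger_force: 0.0
```

Emit:
servo_tool:
  hand: [25,25,25,25,25]
  xyz:
    - [5,0,0]
    - [10,0,0]
    - [15,0,0]
    - [21,0,0]
    - [27,0,0]
  roll: [0,0,0,0,0]

```text
clock: 13.15
ee_pos: [0.501, -0.1722, 0.0215]
tcp_rot: [0.002, 0.715, 0.699, 0.0]
ft_force: [0.1, -4.5, 2.2]
finger_gap: 0.025
finger_force: 1.7
```

Emit:
servo_tool:
  hand: [25,25,25,25,25]
  xyz:
    - [6,0,0]
    - [12,0,0]
    - [18,0,0]
    - [24,0,0]
    - [30,0,0]
  roll: [0,0,0,0,0]

```text
clock: 13.65
ee_pos: [0.5006, -0.1407, 0.0202]
tcp_rot: [-0.0, 0.715, 0.699, -0.0]
ft_force: [0.1, -3.3, 3.5]
finger_gap: 0.0249
finger_force: 1.7
```

Emit:
servo_tool:
  hand: [25,25,25,25,25]
  xyz:
    - [4,0,0]
    - [8,0,0]
    - [12,0,0]
    - [14,0,0]
    - [15,0,0]
  roll: [0,0,0,0,0]

```text
clock: 14.15
ee_pos: [0.501, -0.1258, 0.0202]
tcp_rot: [-0.0, 0.715, 0.699, -0.0]
ft_force: [0.5, -3.4, 2.6]
finger_gap: 0.0252
finger_force: 1.6
```

```bash

python3 -c "
from m import *
c=snap('top','t5');print(tin(c,(280,180,400,250)))
to(500,8,20,89.2)
im=c['pixels'][160:260,250:400]
cv2.imwrite('pics/t5c.png',cv2.resize(im,None,fx=5,fy=5,interpolation=2)[:,:,::-1])"
```

```text
(((501.37774658203125, -46.7459716796875), (114.49132537841797, 59.54083251953125), 89.96295166015625), np.float32(-0.037050236), array([[ 471.5703  , -103.97237 ],
       [ 531.11115 , -104.010864],
       [ 531.1852  ,   10.480423],
       [ 471.64435 ,   10.518921]], dtype=float32))
t 14.2 p [ 501.  -125.7   20.2] yaw 88.7 q [ 0.3   0.65 -0.19  2.18  0.35  0.34 -0.21] F [-0.1 -1.3  1.6] gap 0.025
shift [133.7  -3.9   0.3] roll -0.5
```

View pics/t5c.png

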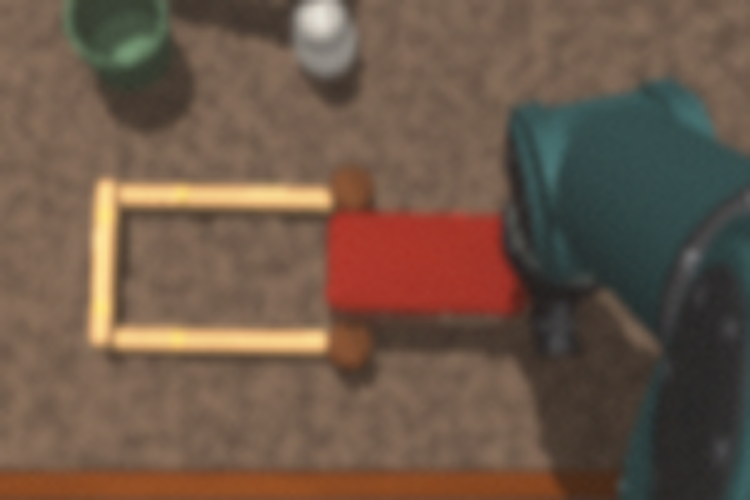

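The tin's nose is between the posts (crop x≈330) with clearance on both sides and no side force. I carry on, slowing before the back rail.

Emit:
servo_tool:
  hand: [25,25,25,25,25]
  xyz:
    - [6,0,0]
    - [13,-0.1,0]
    - [20,-0.2,0]
    - [27,-0.3,0]
    - [34,-0.4,0]
  roll: [-0.1,-0.2,-0.3,-0.4,-0.5]

```text
clock: 14.7
ee_pos: [0.5013, -0.091, 0.0202]
tcp_rot: [-0.0, 0.712, 0.703, 0.0]
ft_force: [1.2, -1.8, 0.2]
finger_gap: 0.0249
finger_force: 1.0
```

Emit:
servo_tool:
  hand: [25,25,25,25,25]
  xyz:
    - [7,0,0]
    - [14,0,0]
    - [21,0,0]
    - [28,0,0]
    - [35,0,0]
  roll: [0,0,0,0,0]

```text
clock: 15.2
ee_pos: [0.5018, -0.0564, 0.0202]
tcp_rot: [-0.0, 0.712, 0.702, -0.0]
ft_force: [-1.1, -0.6, -0.4]
finger_gap: 0.0253
finger_force: 0.7
```

Emit:
servo_tool:
  hand: [25,25,25,25,25]
  xyz:
    - [7,0,0]
    - [14,0,0]
    - [20,0,0]
    - [26,0,0]
    - [31,0,0]
  roll: [0,0,0,0,0]

```text
clock: 15.7
ee_pos: [0.5023, -0.0256, 0.0203]
tcp_rot: [-0.0, 0.712, 0.702, -0.0]
ft_force: [-0.1, -1.6, -0.7]
finger_gap: 0.0254
finger_force: 0.7
```

Emit:
servo_tool:
  hand: [25,25,25,25,25]
  xyz:
    - [4,0,0]
    - [8,0,0]
    - [11,0,0]
    - [14,0,0]
    - [16,0,0]
  roll: [0,0,0,0,0]

```text
clock: 16.2
ee_pos: [0.5026, -0.01, 0.0203]
tcp_rot: [0.0, 0.712, 0.702, -0.0]
ft_force: [0.6, -1.7, -0.2]
finger_gap: 0.0247
finger_force: 0.7
```

```bash

python3 -c "
from m import *
c=snap('top','t6');print(tin(c,(255,180,400,250)))
to(501,8,20,89.2)"
```

```text
(((499.8725891113281, 81.82561492919922), (86.70443725585938, 56.39567947387695), 89.96379852294922), np.float32(-0.036219105), array([[471.64734,  38.49122],
       [528.043  ,  38.45559],
       [528.09784, 125.16001],
       [471.70215, 125.19564]], dtype=float32))
t 16.25 p [502.6  -9.6  20.3] yaw 89.2 q [ 0.05  0.64 -0.16  2.22  0.31  0.31 -0.39] F [-0.2 -0.6 -0.8] gap 0.025
shift [17.6 -1.9  0.3] roll 0.0
```

Emit:
servo_tool:
  hand: [25,25,25,25,25]
  xyz:
    - [3,0,0]
    - [6,0,0]
    - [9,0,0]
    - [11,0,0]
    - [13,0,0]
  roll: [0,0,0,0,0]

```text
clock: 16.75
ee_pos: [0.5027, 0.003, 0.0203]
tcp_rot: [-0.0, 0.712, 0.702, -0.0]
ft_force: [0.5, -2.5, -0.7]
finger_gap: 0.025
finger_force: 0.8
```

Emit:
servo_tool:
  hand: [25,25,25,25]
  xyz:
    - [1,0,0]
    - [2,0,0]
    - [3,0,0]
    - [4,0,0]
  roll: [0,0,0,0]

```text
clock: 17.15
ee_pos: [0.5028, 0.0067, 0.0203]
tcp_rot: [0.0, 0.712, 0.702, -0.0]
ft_force: [-0.0, -1.9, -0.1]
finger_gap: 0.0251
finger_force: 0.8
```

Emit:
servo_tool:
  hand: [25,25]
  xyz:
    - [1,0,0]
    - [2,0,0]
  roll: [0,0]

```text
clock: 17.35
ee_pos: [0.5028, 0.0088, 0.0203]
tcp_rot: [0.0, 0.712, 0.702, -0.0]
ft_force: [-0.4, -1.5, -0.7]
finger_gap: 0.0253
finger_force: 0.8
```

Emit:
servo_tool:
  hand: [25]
  xyz:
    - [1,0,0]
  roll: [0]

```text
clock: 17.45
ee_pos: [0.5029, 0.0099, 0.0203]
tcp_rot: [0.0, 0.712, 0.702, -0.0]
ft_force: [-0.2, -2.3, 0.2]
finger_gap: 0.0248
finger_force: 0.8
```

Emit:
servo_tool:
  hand: [25]
  xyz:
    - [0.7,0,0]
  roll: [0]

```text
clock: 17.55
ee_pos: [0.5029, 0.0106, 0.0203]
tcp_rot: [-0.0, 0.712, 0.702, 0.0]
ft_force: [-0.2, -1.8, 0.3]
finger_gap: 0.0252
finger_force: 0.8
```

Emit:
servo_tool:
  hand: [25]
  xyz:
    - [0.8,0,0]
  roll: [0]

```text
clock: 17.65
ee_pos: [0.5029, 0.0113, 0.0203]
tcp_rot: [0.0, 0.712, 0.702, -0.0]
ft_force: [-0.2, -2.6, 0.8]
finger_gap: 0.025
finger_force: 0.9
```

Emit:
servo_tool:
  hand: [25]
  xyz:
    - [0.8,0,0]
  roll: [0]

```text
clock: 17.75
ee_pos: [0.5029, 0.0122, 0.0203]
tcp_rot: [0.0, 0.712, 0.702, -0.0]
ft_force: [0.6, -0.8, -0.4]
finger_gap: 0.0247
finger_force: 0.9
```

```bash

python3 -c "
from m import *
c=snap('top','t7');print(tin(c,(255,180,400,250)))
to(501,8,20,89.2)"
```

```text
(((499.89263916015625, 114.58722686767578), (58.78113555908203, 56.39731979370117), 89.96394348144531), np.float32(-0.03605266), array([[471.67548,  85.21441],
       [528.0728 ,  85.17892],
       [528.1098 , 143.96005],
       [471.71246, 143.99554]], dtype=float32))
t 17.8 p [502.9  12.2  20.3] yaw 89.2 q [-0.    0.64 -0.15  2.22  0.3   0.31 -0.42] F [-0.3 -0.9 -0.1] gap 0.025
shift [-4.3 -1.8  0.3] roll 0.0
```

Emit:
servo_tool:
  hand: [25]
  xyz:
    - [0.8,0,0]
  roll: [0]

```text
clock: 17.9
ee_pos: [0.5027, 0.0123, 0.0203]
tcp_rot: [0.0, 0.712, 0.702, -0.0]
ft_force: [0.8, -4.7, 1.4]
finger_gap: 0.025
finger_force: 2.1
```

Emit:
servo_tool:
  hand: [25]
  xyz:
    - [0.8,0,0]
  roll: [0]

```text
clock: 18.0
ee_pos: [0.5025, 0.0123, 0.0203]
tcp_rot: [0.0, 0.712, 0.702, -0.001]
ft_force: [-1.0, -6.1, 2.0]
finger_gap: 0.025
finger_force: 3.0
```

Emit:
servo_tool:
  hand: [25]
  xyz:
    - [0.7,0,0]
  roll: [0]

```text
clock: 18.1
ee_pos: [0.5023, 0.0123, 0.0203]
tcp_rot: [0.0, 0.713, 0.701, -0.001]
ft_force: [-0.6, -6.6, 1.8]
finger_gap: 0.0246
finger_force: 3.5
```

Emit:
servo_tool:
  hand: [25,25,25]
  xyz:
    - [0.7,0,0]
    - [1.4,0,0]
    - [1.4,0,0]
  roll: [0,0,0]

```text
clock: 18.4
ee_pos: [0.5019, 0.0123, 0.0203]
tcp_rot: [0.001, 0.713, 0.701, -0.002]
ft_force: [-1.1, -7.7, 2.5]
finger_gap: 0.0247
finger_force: 4.1
```

Emit:
servo_tool:
  hand: [25,25,25,25,25]
  xyz:
    - [-6,0,0]
    - [-20,0,0]
    - [-45,0,-10]
    - [-70,0,-50]
    - [-100,0,-95]
  roll: [0,0,0,0,0]

```text
clock: 18.9
ee_pos: [0.5012, -0.0809, 0.1121]
tcp_rot: [-0.001, 0.711, 0.703, 0.0]
ft_force: [1.9, 0.6, -0.2]
finger_gap: 0.0249
finger_force: 0.0
```

Emit:
servo_tool:
  hand: [25,25,25,25,25]
  xyz:
    - [-40,0,0]
    - [-80,0,0]
    - [-120,0,0]
    - [-150,0,0]
    - [-150,0,0]
  roll: [0,0,0,0,0]

```text
clock: 19.4
ee_pos: [0.4996, -0.2371, 0.1119]
tcp_rot: [0.001, 0.715, 0.7, -0.0]
ft_force: [0.0, -0.0, -0.3]
finger_gap: 0.0252
finger_force: 0.0
```

```bash

python3 -c "
from m import *
c=snap('top','t8');print(tin(c,(255,180,400,250))); s=snap('scene','s8')
a=cv2.resize(c['pixels'][160:260,250:400],None,fx=4,fy=4,interpolation=2);b=cv2.resize(s['pixels'][160:290,200:395],(600,400))
b=cv2.resize(s['pixels'][170:290,220:400],None,fx=10/3,fy=10/3,interpolation=2)[:200*2]
cv2.imwrite('pics/t8c.png',cv2.resize(np.hstack([a,b]),(800,267))[:,:,::-1])"
```

```text
(((499.88018798828125, 85.0317611694336), (118.15484619140625, 56.400901794433594), 89.97264099121094), np.float32(-0.027347848), array([[471.65155 ,  25.967812],
       [528.0524  ,  25.94088 ],
       [528.1088  , 144.0957  ],
       [471.70795 , 144.12265 ]], dtype=float32))
```

View pics/t8c.png

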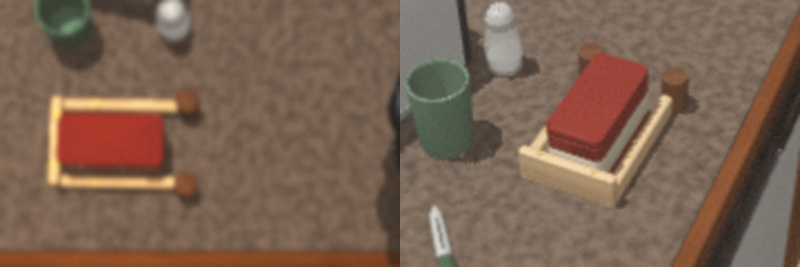

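The tin stands flat against the back rail (rear end at left crop x≈163, posts at x≈187). The bystanders haven't moved and the arm is clear.

```bash
python3 -c "
from workcell import manip
print(manip.hand_in())"
```

```text
the job is handed in; nothing more can be done
None
```

The large red tea tin is home against the bay's back rail and wholly behind the posts, the bystanders in view are where they stood, the arm is clear of everything, and I handed the job in at about 19.5 s; no verdict came back.

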